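Open the returns well and take the wrong tin off the turntable

ROBOT

A 6-joint arm with a two-finger parallel gripper is mounted at the origin on the work surface. World frame = base frame: x ahead of the robot, y to its left, z up, the work surface at z = 0. Lengths are in m, angles in degrees, forces in N, time in s.
With the tool pointing down it reaches from about 0.325 to 0.875 m from the base axis. Payload 4.4 kg.
Tool frame: the origin (TCP) lies at the very end of the fingers, on their centre line; the grasp point (between the pads) lies 19 mm behind it; z points along the fingers, y is the line along which they close (so a half turn about z gives the same grasp; the last joint's range is limited). The gripper opens to 85 mm and grips with 20 to 120 N. Pads are 22 mm wide; open, the fingers measure 114 mm over their backs; the gripper's body (76 mm by 85 mm) begins 54 mm behind the grasp point. The pads swing forward as they close: fully open they stand 13 mm farther back than shut.
Start: joints at [-84.139, 11.837, 88.321, -0, 79.842, -8.623], TCP at [0.144, -0.557, 0.231] pointing down, gripper open.
Joint ranges: [-156.59, 156.59], [-49.26, 127.26], [12.9, 141.05], [-63.56, 243.56], [4.71, 150.69], [-161.64, 161.64]. Speed limits (degrees/s): [159.86, 159.86, 180, 180, 180, 180].

INTERFACE

Orientations are given as [roll, pitch, yaw] about the fixed x, y, z axes, in that order (R = Rz(yaw) Ry(pitch) Rx(roll)).
In Python, from station import bot gives the robot as it stands. The module is installed in compiled form; this text tells all that it offers.
- The arm moves only by the tool jog_arm, never from a script. Its argument "commands" is text: rows parted by semicolons, each of 7 numbers parted by spaces: the shift along the tool's x, y, z scaled (see below), then the turn, a rotation vector about the tool's x, y, z scaled (see below), then the closure, from 0 (fully open) to 1 (shut). In form: dx dy dz wx wy wz gripper; .... A call has 1 to 12 rows; each row shifts and turns the commanded pose from where the row before left it, along the tool's axes as they then stand; what a row does not reach is not made up. The controller multiplies each number of a shift by 0.03 m and each number of a turn by 90 degrees. A row lasts 1/12 s, in which the tool goes at most 41.7 mm and 7.16 degrees, less where a joint would pass 70% of its speed; a pose out of reach is approached as far as the arm can. A call with a number of a shift or a turn outside -1 to 1 is refused whole. A call with a gripper value outside its range is refused whole. The fingers move at their own pace and stop on an object; "force" is the grip in N (left out, the last holds). Time passes only in rows, so rows that do not move let the fingers close. It gives the time, the measured TCP pose, the force, the opening and the grip force at its end, in the units of the state.
- bot.get_state(): the state, without advancing time (a new reading comes with each control period).
- bot.camera(name): name is "scene" or "top"; returns a dict with "frame" (384x512x3 uint8, red, green, blue), "range_z" (384x512 float32, m along the optical axis (not along the pixel's ray), 0 where there is no reading), "vertical_fov" (degrees; the focal length in pixels is half the picture's height over the tangent of half this angle, whatever the lens; pixels are square), "cx", "cy" (the principal point, pixels), "origin" and "orientation" of the camera in the world. Camera axes: x right, y up, looking along -z (the intrinsics and any distortion apply to the point x, -y, -z); pixel columns grow to the right and rows downward; lengths in m; the calibration is good to about 2 mm. A picture is of the moment at which its call begins.
- bot.hand_in(): hands the job in; it is judged then, once.
The state is a dict: "clock": time; "joint_pos": joint angles; "dq": joint speeds; "tau": joint torques, N m; "ee_pos": TCP position; "ee_rot": TCP orientation; "wrist_force": force on the tool from outside, world axes, zero at the start; "torque": the same for the moment, N m; "finger_gap": opening from 0.0 (shut) to 1.0 (fully open); "gripper_force": force on a finger pad.
Only numpy, scipy, OpenCV 4.12 (cv2) and the standard library are available. Lean on these libraries where they do the work, as an engineer would, in place of code of your own. Each camera call takes 0.05 s, during which the arm holds its last target. There are 200 camera calls.

TASK

A tall tin has got in among the flat tins on the free-spinning turntable. First slide the gate of the two-well tray by its black grip all the way to its end stop, so that the empty well is fully open; then lift the tall tin off the turntable and set it down gently, upright, on the floor of that well. Leave the flat tins standing on the turntable and the two small cartons that lie between tray and turntable where they are.

Things in the scene. Friction and masses are not known exactly. Their poses are not given: they have to be found in the camera images.
- tray: White tray, 114 mm (its x) by 211 mm (its y), 34 mm high outside, fixed to the table. Origin: centre of its underside; z up. Two wells lie side by side along its y axis with a 5 mm wall between them: the one at -y is empty, the one at +y holds flat carton blanks. The gate slides along y over one well at a time; side rails and end stops reach 34 mm high.
- well (a point): Centre of the floor of the empty well, 5 mm above the table; axes as the tray's. The well is 94 mm (x) by 97 mm (y) inside; its outer walls reach 29 mm above this floor, the wall towards the other well 21 mm.
- gate (a joint): Position in m of the sliding gate (aluminium plate 93 x 98 mm, 4 mm thick, top face 30.5 mm above the table). 0: the empty well is fully covered; 0.097: against the end stop at the tray's +y end, the empty well fully open. It moves along the tray's +y, stays where it is left, and takes about 2 N.
- gate_grip (a point): Centre of the top face of the black grip on the gate, about 62 mm above the table. The grip is a block 42 mm along the tray's x, 16 mm along its y (the sliding direction), 32 mm high, in the middle of the gate; axes as the tray's.
- turntable: Freely spinning turntable, fixed in place by its base. Origin: centre of the underside of the base, on the spin axis. The round grey disc is 250 mm across, its flat top 55 mm above the table, without a rim.
- tall_tin: The wrong tin: upright cylinder 38 mm in diameter, 62 mm high, about 70 g, aluminium with a red lid. Origin: centre of its underside; z up along its axis.
- flat_tin0: Flat tin, 40 mm in diameter, 18 mm high, same materials as the tall one, standing on the disc. Origin: centre of its underside, z up along its axis.
- flat_tin1: Flat tin, 40 mm in diameter, 18 mm high, same materials as the tall one, standing on the disc. Origin: centre of its underside, z up along its axis.
- flat_tin2: Flat tin, 40 mm in diameter, 18 mm high, same materials as the tall one, standing on the disc. Origin: centre of its underside, z up along its axis.
- small_carton0: Small printed carton 40 x 40 x 22 mm, loose on the table on the robot's side between tray and turntable. Origin: centre of its underside.
- small_carton1: Small printed carton 40 x 40 x 22 mm, loose on the table on the far side between tray and turntable. Origin: centre of its underside.
Not all that is in view belongs to the job. What is shaped like the flat_tin0 but purple is not meant.

How it is judged:
By the outcome, as a careful person would: the job done as asked, in the order asked, and still so for the second after the job is handed in, with the robot touching nothing.
It also fails if it takes over 53 s, if anything falls off the work surface, if the arm or the gripper's body presses on something with over 40 N, if the wrist force passes 120 N, or if a joint passes its speed limit or range.

## Working session

There is one attempt and no reset: what is moved stays moved. The work goes in short steps, Python scripts to look and compute and a tool call to move; the robot and the scene stay as the last step left them, time stands still between calls to the robot, and variables do not carry over. Pictures are saved under pics/ and viewed, at most 10 in all, crops included, and the job is handed in when it is done.

Besides the shell and the picture viewer there is one more tool, called as name(argument=value, ...) on one line, values as JSON. jog_arm: Moves the arm, as the interface text tells. Shifts and turns lie within -1 to 1; 1 stands for 0.03 m of shift or 90 degrees of turn. Its arguments: {"type":"object","properties":{"commands":{"type":"string"},"force":{"type":"number"}},"required":["commands"]}

```bash
mkdir -p pics
cat > h.py <<'E'
import numpy as np, cv2
from scipy.spatial.transform import Rotation as R
from station import bot
def snap(n):
    c=bot.camera(n); np.savez(f'{n}.npz',**{k:np.array(v) for k,v in c.items()}); return c
def cloud(c):
    d=np.array(c['range_z'],float); h,w=d.shape
    f=h/2/np.tan(np.radians(float(c['vertical_fov']))/2)
    v,u=np.mgrid[:h,:w]
    p=np.stack([(u-float(c['cx']))/f*d,-(v-float(c['cy']))/f*d,-d],-1)
    o=np.array(c['orientation'],float)
    return p@R.from_euler('xyz',o,degrees=True).as_matrix().T+np.array(c['origin'],float)
E
python3 - <<'E'
from h import *
for n in('top','scene'):
    c=snap(n); print(n,{k:v for k,v in c.items() if k not in('frame','range_z')})
    cv2.imwrite(f'pics/{n}0.png',cv2.resize(c['frame'][...,::-1],(800,600)))
print(bot.get_state())
E
```

```text
top {'vertical_fov': 56.13261293809666, 'cx': 257.15775528357443, 'cy': 194.31852316917377, 'origin': array([0.37254521, 0.04573335, 0.80321868]), 'orientation': array([ 10.70151869,   2.69740384, -88.97604211])}
scene {'vertical_fov': 51.88582340163774, 'cx': 257.50603576408616, 'cy': 189.51331505520454, 'origin': array([1.21166336, 0.26816296, 0.53509579]), 'orientation': array([ 57.23804916,  -0.96100867, 107.09396155])}
{'clock': 0.1, 'joint_pos': array([-8.41397025e+01,  1.18807523e+01,  8.83964826e+01,  7.31596452e-04,
        7.98424796e+01, -8.62319856e+00]), 'dq': array([ 0.03031221, -0.0610871 , -0.2564714 , -0.02653023,  0.0035881 ,
       -0.09868177]), 'tau': array([-4.79603987e-04, -3.84091401e+01, -2.92547965e+01, -3.33907246e-04,
        4.87676109e-03, -1.61637598e-05]), 'ee_pos': array([ 0.14372859, -0.55603981,  0.23022924]), 'ee_rot': array([-1.79881747e+02, -1.86611853e-02,  1.44833470e+01]), 'wrist_force': array([ 0.58578232, -0.22437378,  0.23363511]), 'torque': array([-0.00030883,  0.00532386, -0.04633289]), 'gripper_force': 0.0, 'finger_gap': 1.0009701196566914}
```

View pics/top0.png

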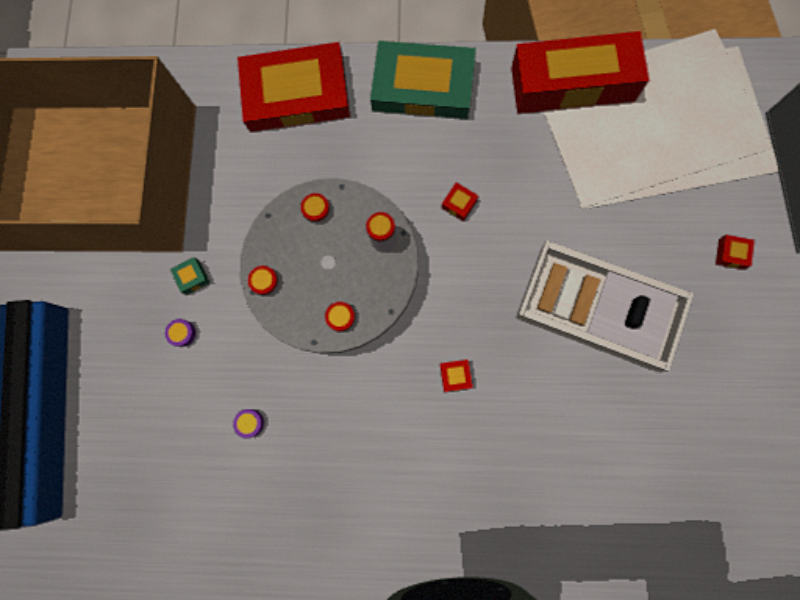

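View pics/scene0.png

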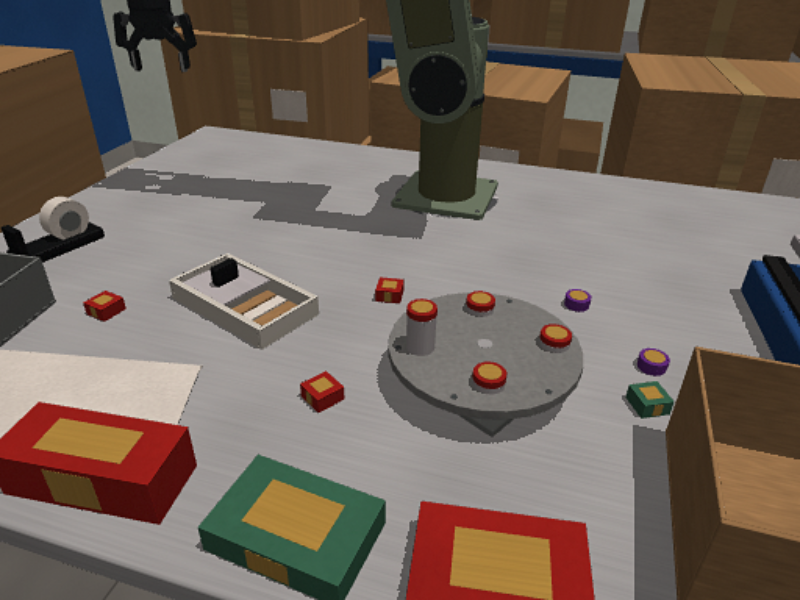

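The top view shows the tray at (605,305) with its grip at (637,312). The gate covers the right well and the carton blanks are in the left one. The tall tin could be any of the red-lidded tins at (315,207), (380,226), (263,280) and (340,316); the purple tins at (180,333) and (248,423) don't count. The scene view shows one tall tin at (421,325), and I expect it to be (380,226) in the top view. Next I'll measure heights and take one close crop.

Run:
```python
from h import *
c=dict(np.load('top.npz')); P=cloud(c); f=c['frame']
hsv=cv2.cvtColor(f,cv2.COLOR_RGB2HSV)
s=.64
for (u,v) in [(315,207),(380,226),(263,280),(340,316),(460,201),(456,376)]:
    u=int(u*s);v=int(v*s); w=P[v-14:v+15,u-14:u+15].reshape(-1,3); z=np.median(P[v-2:v+3,u-2:u+3,2]); q=w[abs(w[:,2]-z)<.004]
    print((u,v),'z',z.round(4),'c',((q.min(0)+q.max(0))/2).round(4),'mean',q.mean(0).round(4),'ext',np.ptp(q,axis=0).round(4))
# disc
q=P[abs(P[...,2]-.055)<.005]; q=q[(q[:,1]>0)&(q[:,0]>.2)&(q[:,0]<.75)&(q[:,1]<.45)]
(cc,r)=cv2.minEnclosingCircle(q[:,:2].astype(np.float32)); print('disc',cc,r,q[:,2].mean())
# tray
m=(P[...,2]>.026)&(P[...,2]<.045); m[:140]=0;m[250:]=0;m[:,:320]=0;m[:,450:]=0
q=P[m]; rc=cv2.minAreaRect(q[:,:2].astype(np.float32)*1000); print('tray',rc, q[:,2].max())
m=(P[...,2]>.052)&(P[...,2]<.08); m[:140]=0;m[250:]=0;m[:,:320]=0;m[:,450:]=0
q=P[m]; rc=cv2.minAreaRect(q[:,:2].astype(np.float32)*1000); print('grip',rc,len(q), q.mean(0),np.median(q[:,2]))
c2=dict(np.load('scene.npz'));Q=cloud(c2)
for nm,lo,hi,xs,ys in [('grip',.055,.075,(.3,.55),(-.3,0)),('tin',.105,.13,(.3,.7),(0,.4)),('gate',.027,.033,(.3,.6),(-.35,0)),('rail',.033,.045,(.3,.6),(-.35,0))]:
    q=Q[(Q[...,2]>lo)&(Q[...,2]<hi)&(Q[...,0]>xs[0])&(Q[...,0]<xs[1])&(Q[...,1]>ys[0])&(Q[...,1]<ys[1])]
    print(nm,len(q),cv2.minAreaRect(q[:,:2].astype(np.float32)*1000) if len(q) else '',np.median(q[:,2]) if len(q) else '')
cr=np.hstack([cv2.resize(f[110:180,210:290],(400,350)),cv2.resize(c2['frame'][180:250,240:320],(400,350))])
cv2.imwrite('pics/crop1.png',cr[...,::-1])
```

```text
(201, 132) z 0.073 c [0.6452 0.2054 0.073 ] mean [0.6455 0.2052 0.0727] ext [0.0385 0.0374 0.0063]
(243, 144) z 0.1169 c [0.603  0.1106 0.117 ] mean [0.6033 0.1099 0.1168] ext [0.0362 0.0365 0.0068]
(168, 179) z 0.0733 c [0.5426 0.2718 0.0728] mean [0.5418 0.2721 0.0729] ext [0.0377 0.0386 0.0058]
(217, 202) z 0.0733 c [0.4933 0.1655 0.0732] mean [0.4929 0.1651 0.0729] ext [0.0385 0.0377 0.0074]
(294, 128) z 0.0226 c [0.6751 0.0028 0.0219] mean [0.6752 0.0031 0.0218] ext [0.0522 0.0522 0.0067]
(291, 240) z 0.0215 c [0.4206 0.0085 0.0215] mean [0.4203 0.0088 0.0217] ext [0.0433 0.0429 0.0076]
disc (0.621464192867279, 0.2544524371623993) 0.2088148593902588 0.05462335004011355
tray ((520.36279296875, -195.99905395507812), (212.02638244628906, 115.34892272949219), 69.2151107788086) 0.04443556749030664
grip ((506.94622802734375, -230.93247985839844), (15.652052879333496, 42.324920654296875), 68.89568328857422) 173 [ 0.50596154 -0.22976669  0.0607284 ] 0.061080660775972184
grip 95 ((506.2049255371094, -228.04580688476562), (17.680761337280273, 41.223026275634766), 73.07270050048828) 0.06110811742445832
tin 256 ((604.4151611328125, 113.02055358886719), (37.11988067626953, 36.09511947631836), 39.79887008666992) 0.11682879731428172
gate 978 ((519.783935546875, -192.53485107421875), (213.9128875732422, 117.72795867919922), 68.7818603515625) 0.030694532676873443
rail 536 ((520.10693359375, -192.34088134765625), (214.7049102783203, 114.96685028076172), 68.79933166503906) 0.03431902751528665
```

View pics/crop1.png

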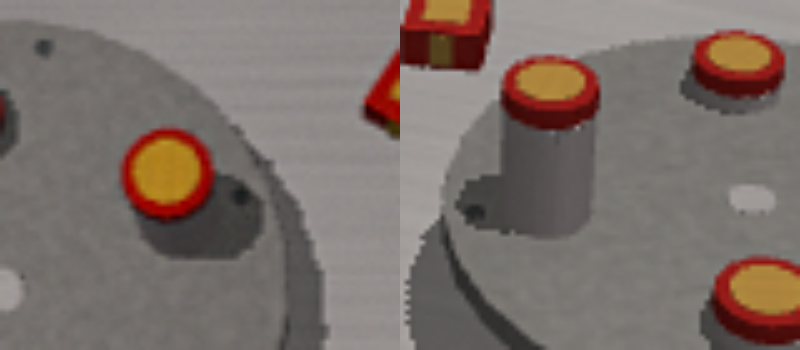

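The crop confirms it: the tin at about (243,144) in the raw top image (crop (168,172) on the left, (550,150) on the right) is tall, with its top at z=0.117. The other three have tops at 0.073. The gate is already about 13 mm open, and the tray yaw is about -21°. I'll turn the tool to yaw -21 and travel towards the grip.

jog_arm(commands="0 0 0 0 0 0.079 0; 0 0 0 0 0 0.079 0; 0 0 0 0 0 0.079 0; 0 0 0 0 0 0.079 0; 0 0 0 0 0 0.079 0; 0.4 -0.8 0 0 0 0 0; 0.4 -0.8 0 0 0 0 0; 0.4 -0.8 0 0 0 0 0; 0.4 -0.8 0 0 0 0 0; 0.4 -0.8 0 0 0 0 0; 0.4 -0.8 0 0 0 0 0; 0.4 -0.8 0 0 0 0 0", force=30)

```text
clock: 1.1
ee_pos: [0.2832, -0.4288, 0.2308]
ee_rot: [-180.0, 0.0, -21.1]
wrist_force: [-0.1, 0.8, 0.2]
finger_gap: 0.996
gripper_force: 0.0
```

```bash
cat >> h.py <<'E'
def need(target, yaw=None):
    s=bot.get_state(); r=R.from_euler('xyz',s['ee_rot'],degrees=True)
    print('t',round(s['clock'],2),'pos',np.round(s['ee_pos'],4),'rot',np.round(s['ee_rot'],2),'F',np.round(s['wrist_force'],1),'gap',round(s['finger_gap'],3),'gf',round(float(s['gripper_force']),1))
    print('shift units',np.round(r.inv().apply(np.array(target)-s['ee_pos'])/.03,3))
    g=R.from_euler('xyz',[180,0,s['ee_rot'][2] if yaw is None else yaw],degrees=True)
    print('turn units',np.round((r.inv()*g).as_rotvec(degrees=True)/90,4))
E
python3 -c "
from h import *
need([.5065,-.2300,.15],-21)"
```

```text
t 1.1 pos [ 0.2832 -0.4288  0.2308] rot [-1.7996e+02  4.0000e-02 -2.1080e+01] F [-0.1  0.8  0.2] gap 0.996 gf 0.0
shift units [ 4.564 -8.858  2.696]
turn units [-0.0005  0.0004 -0.0009]
```

jog_arm(commands="0.4 -0.8 0.2 0 0 0 0; 0.4 -0.8 0.2 0 0 0 0; 0.4 -0.8 0.2 0 0 0 0; 0.4 -0.8 0.2 0 0 0 0; 0.4 -0.8 0.2 0 0 0 0; 0.4 -0.8 0.2 0 0 0 0; 0.4 -0.8 0.2 0 0 0 0; 0.4 -0.8 0.2 0 0 0 0; 0.4 -0.8 0.2 0 0 0 0; 0.4 -0.8 0.2 0 0 0 0; 0 0 0 0 0 0 0; 0 0 0 0 0 0 0")

```text
clock: 2.1
ee_pos: [0.4808, -0.248, 0.1702]
ee_rot: [-180.0, 0.1, -20.9]
wrist_force: [-0.2, 1.0, 0.7]
finger_gap: 1.002
gripper_force: 0.0
```

```bash
python3 -c "
from h import *
need([.5065,-.2300,.042],-21)"
```

```text
t 2.1 pos [ 0.4808 -0.248   0.1702] rot [-1.7998e+02  1.3000e-01 -2.0900e+01] F [-0.2  1.   0.7] gap 1.002 gf 0.0
shift units [ 0.596 -0.863  4.273]
turn units [-0.0002  0.0014  0.0011]
```

jog_arm(commands="0.3 -0.43 0.5 0 0 0 0; 0.3 -0.43 0.5 0 0 0 0; 0 0 0.7 0 0 0 0; 0 0 0.7 0 0 0 0; 0 0 0.7 0 0 0 0; 0 0 0.6 0 0 0 0; 0 0 0.4 0 0 0 0; 0 0 0.37 0 0 0 0; 0 0 0 0 0 0 0; 0 0 0 0 0 0 0")

```text
clock: 2.93
ee_pos: [0.5066, -0.2321, 0.0371]
ee_rot: [-180.0, 0.0, -21.1]
wrist_force: [0.3, 0.2, 0.1]
finger_gap: 0.998
gripper_force: 0.0
```

```bash
python3 -c "
from h import *
need([.5065,-.2300,.036],-21)
c=snap('scene'); cv2.imwrite('pics/s1.png',cv2.resize(c['frame'][130:260,80:260,::-1],(720,520),interpolation=cv2.INTER_CUBIC))"
```

```text
t 2.93 pos [ 0.5066 -0.2321  0.0371] rot [-1.80e+02  3.00e-02 -2.11e+01] F [0.3 0.2 0.1] gap 0.998 gf 0.0
shift units [-0.028 -0.065  0.037]
turn units [-0.      0.0003 -0.0011]
```

View pics/s1.png

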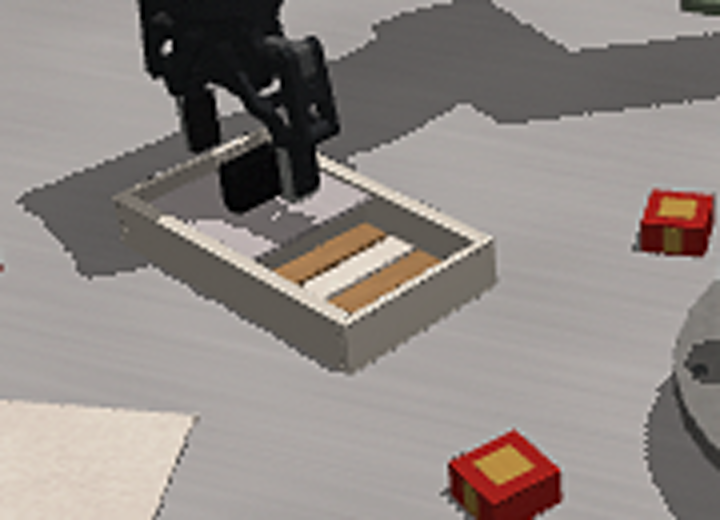

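The fingers straddle the grip (about (250,175) in the crop), with the +y finger at (300,150). I'll close now.

jog_arm(commands="0 0 0 0 0 0 1;0 0 0 0 0 0 1;0 0 0 0 0 0 1;0 0 0 0 0 0 1;0 0 0 0 0 0 1;0 0 0 0 0 0 1;0 0 0 0 0 0 1;0 0 0 0 0 0 1", force=30)

```text
clock: 3.65
ee_pos: [0.5071, -0.2317, 0.0376]
ee_rot: [180.0, -0.0, -21.0]
wrist_force: [-0.7, 0.2, 3.8]
finger_gap: 0.184
gripper_force: 33.1
```

```bash
python3 -c "
from h import *
need([.5065,-.2300,.036],-21)"
```

```text
t 3.65 pos [ 0.5071 -0.2317  0.0376] rot [ 1.800e+02 -2.000e-02 -2.105e+01] F [-0.7  0.2  3.8] gap 0.184 gf 33.1
shift units [-0.039 -0.046  0.052]
turn units [ 0.     -0.0002 -0.0005]
```

jog_arm(commands="0 -0.1 0 0 0 0 1;0 -0.2 0 0 0 0 1;0 -0.25 0 0 0 0 1;0 -0.25 0 0 0 0 1;0 -0.25 0 0 0 0 1;0 -0.25 0 0 0 0 1;0 -0.25 0 0 0 0 1;0 -0.25 0 0 0 0 1;0 -0.25 0 0 0 0 1;0 -0.2 0 0 0 0 1;0 -0.1 0 0 0 0 1;0 0 0 0 0 0 1")

```text
clock: 4.65
ee_pos: [0.5328, -0.1642, 0.0375]
ee_rot: [-179.9, -0.0, -21.0]
wrist_force: [-1.6, 1.7, 6.2]
finger_gap: 0.175
gripper_force: 33.6
```

jog_arm(commands="0 -0.07 0 0 0 0 1;0 -0.07 0 0 0 0 1;0 -0.07 0 0 0 0 1;0 -0.05 0 0 0 0 1;0 -0.05 0 0 0 0 1;0 0 0 0 0 0 1")

```text
clock: 5.15
ee_pos: [0.5359, -0.1562, 0.0376]
ee_rot: [-180.0, 0.0, -21.0]
wrist_force: [-2.2, 0.2, 5.8]
finger_gap: 0.182
gripper_force: 33.6
```

jog_arm(commands="0 -0.04 0 0 0 0 1;0 -0.04 0 0 0 0 1;0 0 0 0 0 0 1")

```text
clock: 5.4
ee_pos: [0.5366, -0.154, 0.0375]
ee_rot: [-180.0, 0.0, -21.0]
wrist_force: [-3.2, -1.5, 5.6]
finger_gap: 0.18
gripper_force: 33.6
```

jog_arm(commands="0 -0.04 0 0 0 0 1;0 -0.04 0 0 0 0 1;0 0 0 0 0 0 1")

```text
clock: 5.65
ee_pos: [0.5375, -0.1518, 0.0375]
ee_rot: [-180.0, 0.0, -21.0]
wrist_force: [-1.6, -1.0, 5.3]
finger_gap: 0.182
gripper_force: 33.6
```

jog_arm(commands="0 -0.04 0 0 0 0 1;0 -0.04 0 0 0 0 1;0 0 0 0 0 0 1")

```text
clock: 5.9
ee_pos: [0.5382, -0.1499, 0.0375]
ee_rot: [180.0, 0.0, -21.0]
wrist_force: [-3.6, -1.7, 5.9]
finger_gap: 0.185
gripper_force: 33.6
```

jog_arm(commands="0 -0.04 0 0 0 0 1;0 -0.04 0 0 0 0 1;0 0 0 0 0 0 1")

```text
clock: 6.15
ee_pos: [0.5382, -0.1498, 0.0375]
ee_rot: [179.7, 0.0, -21.0]
wrist_force: [-6.1, -8.8, 5.2]
finger_gap: 0.178
gripper_force: 33.6
```

jog_arm(commands="0 -0.04 0 0 0 0 1;0 -0.03 0 0 0 0 1;0 0 0 0 0 0 1")

```text
clock: 6.4
ee_pos: [0.5382, -0.1498, 0.0375]
ee_rot: [179.6, 0.1, -21.0]
wrist_force: [-8.3, -13.7, 6.5]
finger_gap: 0.179
gripper_force: 33.6
```

```bash
python3 -c "
from h import *
need([.5365,-.152,.0375],-21)"
```

```text
t 6.4 pos [ 0.5382 -0.1498  0.0375] rot [ 1.7956e+02  5.0000e-02 -2.0980e+01] F [ -8.3 -13.7   6.5] gap 0.179 gf 33.6
shift units [-0.027  0.089  0.002]
turn units [0.0049 0.0006 0.0003]
```

The gate is at its end stop: it stalled and the force rose to 16 N. I'll ease the push, open and lift.

jog_arm(commands="0 0.08 0 0 0 0 1;0 0 0 0 0 0 1;0 0 0 0 0 0 0;0 0 0 0 0 0 0;0 0 0 0 0 0 0;0 0 0 0 0 0 0;0 0 0 0 0 0 0;0 0 0 0 0 0 0; 0 0 -0.3 0 0 0 0;0 0 -0.8 0 0 0 0;0 0 -1 0 0 0 0; 0 0 -1 0 0 0 0")

```text
clock: 7.4
ee_pos: [0.5382, -0.1482, 0.131]
ee_rot: [-180.0, 0.1, -21.1]
wrist_force: [0.7, -0.2, 0.3]
finger_gap: 1.0
gripper_force: 0.0
```

jog_arm(commands="0 0 -1 0 0 0 0; 0 0 -1 0 0 0 0; 0 0 -0.8 0 0 0 0;0 0 0 0 0 0 0")

```text
clock: 7.73
ee_pos: [0.5427, -0.1501, 0.222]
ee_rot: [180.0, -0.8, -21.1]
wrist_force: [0.8, -0.5, 0.4]
finger_gap: 1.0
gripper_force: 0.0
```

Run:
```python
from h import *
need([.603,.111,.2],-21)
c=snap('top'); P=cloud(c); f=c['frame']
m=(P[...,2]>.052)&(P[...,2]<.075); m[:140]=0;m[250:]=0;m[:,:320]=0;m[:,450:]=0
q=P[m]; print('grip',len(q),cv2.minAreaRect(q[:,:2].astype(np.float32)*1000) if len(q) else 0)
m=(P[...,2]>.1)&(P[...,2]<.13)&(P[...,1]>.05)&(P[...,1]<.35)&(P[...,0]>.4)&(P[...,0]<.72)
q=P[m]; print('tin',len(q),(q.min(0)+q.max(0))/2,q.mean(0),np.ptp(q,axis=0))
cv2.imwrite('pics/t2.png',cv2.resize(f[100:260,140:460,::-1],(800,400),interpolation=cv2.INTER_CUBIC))
```

```text
t 7.73 pos [ 0.5427 -0.1501  0.222 ] rot [179.97  -0.77 -21.06] F [ 0.8 -0.5  0.4] gap 1.0 gf 0.0
shift units [-1.263 -8.845  0.711]
turn units [ 0.0004 -0.0086 -0.0007]
grip 160 ((537.32177734375, -149.74632263183594), (16.122215270996094, 41.008544921875), 70.91899871826172)
tin 292 [0.60311489 0.11057403 0.11037223] [0.60208415 0.10940307 0.11597837] [0.03637103 0.03633761 0.02002029]
```

View pics/t2.png

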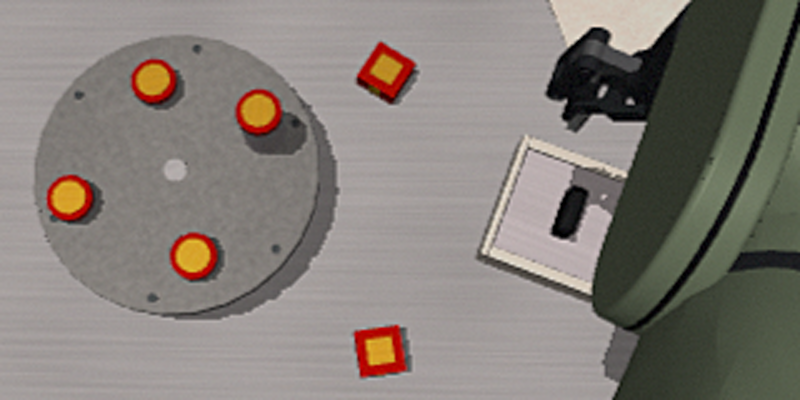

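The gate is hard against the +y end: the grip is at (570,210) in the crop and its measured position agrees with the TCP. The tall tin hasn't moved, at (258,112). I'll travel above it and turn so the fingers close tangentially to the disc.

jog_arm(commands="-0.1 -0.5 0 0 0 0 0;-0.1 -0.8 0 0 0 0 0;-0.1 -0.8 0 0 0 0 0;-0.1 -0.8 0 0 0 0 0;-0.1 -0.8 0 0 0 0 0;-0.1 -0.8 0 0 0 0 0;-0.1 -0.8 0 0 0 0 0;-0.1 -0.8 0 0 0 0 0;-0.1 -0.8 0 0 0 0 0;-0.1 -0.8 0 0 0 0 0;-0.1 -0.7 0 0 0 0 0;-0.1 -0.4 0 0 0 0 0")

```text
clock: 8.78
ee_pos: [0.5996, 0.1129, 0.2127]
ee_rot: [180.0, 0.1, -21.0]
wrist_force: [0.1, -0.4, -0.5]
finger_gap: 0.997
gripper_force: 0.0
```

jog_arm(commands="0 0 0 0 0 -0.079 0;0 0 0 0 0 -0.079 0;0 0 0 0 0 -0.079 0;0 0 0 0 0 -0.079 0;0 0 0 0 0 -0.079 0;0 0 0 0 0 -0.079 0;0 0 0 0 0 -0.079 0;0 0 0 0 0 -0.079 0;0 0 0 0 0 -0.079 0;0 0 0 0 0 -0.079 0;0 0 0 0 0 -0.079 0;0 0 0 0 0 -0.079 0")

```text
clock: 9.78
ee_pos: [0.5994, 0.1102, 0.2131]
ee_rot: [-179.9, 0.1, 64.6]
wrist_force: [0.3, -0.1, 0.8]
finger_gap: 1.0
gripper_force: 0.0
```

jog_arm(commands="0 0 0 0 0 -0.079 0;0 0 0 0 0 -0.079 0;0 0 0 0 0 -0.079 0;0 0 0 0 0 -0.079 0;0 0 0 0 0 -0.079 0;0 0 0 0 0 -0.079 0;0 0 0 0 0 -0.079 0;0 0 0 0 0 0 0;0 0 0 0 0 0 0")

```text
clock: 10.53
ee_pos: [0.5996, 0.1104, 0.2134]
ee_rot: [-179.9, -0.0, 113.8]
wrist_force: [0.2, 0.2, -0.6]
finger_gap: 1.001
gripper_force: 0.0
```

```bash
python3 -c "
from h import *
need([.6035,.111,.082])"
```

```text
t 10.53 pos [0.5996 0.1104 0.2134] rot [-1.7991e+02 -2.0000e-02  1.1382e+02] F [ 0.2  0.2 -0.6] gap 1.001 gf 0.0
shift units [-0.035  0.133  4.38 ]
turn units [-0.001  -0.0003  0.    ]
```

jog_arm(commands="-0.035 0.133 0.3 0 0 0 0;0 0 0.6 0 0 0 0;0 0 0.6 0 0 0 0;0 0 0.6 0 0 0 0;0 0 0.6 0 0 0 0;0 0 0.5 0 0 0 0;0 0 0.4 0 0 0 0;0 0 0.4 0 0 0 0;0 0 0.3 0 0 0 0;0 0 0.1 0 0 0 0;0 0 0 0 0 0 0;0 0 0 0 0 0 0")

```text
clock: 11.53
ee_pos: [0.6048, 0.1114, 0.0826]
ee_rot: [180.0, 0.0, 114.0]
wrist_force: [0.3, 0.9, -0.0]
finger_gap: 1.0
gripper_force: 0.0
```

Run:
```python
from h import *
need([.6035,.111,.082])
c=snap('scene'); Q=cloud(c)
cv2.imwrite('pics/s3.png',cv2.resize(c['frame'][140:290,200:400,::-1],(800,600),interpolation=cv2.INTER_CUBIC))
```

```text
t 11.53 pos [0.6048 0.1114 0.0826] rot [1.7995e+02 2.0000e-02 1.1401e+02] F [ 0.3  0.9 -0. ] gap 1.0 gf 0.0
shift units [ 0.004 -0.045  0.021]
turn units [0.0005 0.0002 0.    ]
```

View pics/s3.png

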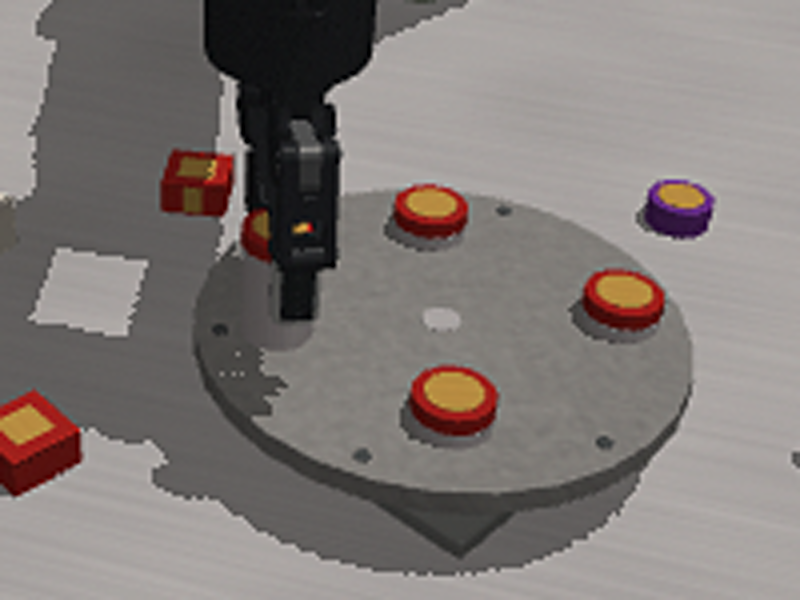

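The fingers straddle the tin at about (280,290) and nothing else is near. I'll close slowly so the disc isn't kicked.

jog_arm(commands="0 0 0 0 0 0 0.35;0 0 0 0 0 0 0.4;0 0 0 0 0 0 0.44;0 0 0 0 0 0 0.48;0 0 0 0 0 0 0.5;0 0 0 0 0 0 0.52;0 0 0 0 0 0 0.54;0 0 0 0 0 0 0.56;0 0 0 0 0 0 0.6;0 0 0 0 0 0 0.8;0 0 0 0 0 0 1;0 0 0 0 0 0 1", force=25)

```text
clock: 12.58
ee_pos: [0.6044, 0.1114, 0.0823]
ee_rot: [180.0, 0.0, 114.0]
wrist_force: [0.3, -0.1, 0.6]
finger_gap: 0.435
gripper_force: 25.1
```

jog_arm(commands="0 0 0 0 0 0 1;0 0 -0.03 0 0 0 1;0 0 -0.05 0 0 0 1;0 0 -0.1 0 0 0 1;0 0 -0.2 0 0 0 1;0 0 -0.4 0 0 0 1;0 0 -0.6 0 0 0 1;0 0 -0.6 0 0 0 1;0 0 -0.6 0 0 0 1;0 0 -0.5 0 0 0 1;0 0 -0.2 0 0 0 1;0 0 0 0 0 0 1")

```text
clock: 13.58
ee_pos: [0.6061, 0.1115, 0.184]
ee_rot: [179.7, 0.1, 114.0]
wrist_force: [0.0, 0.6, -0.4]
finger_gap: 0.433
gripper_force: 25.2
```

Run:
```python
from h import *
need([.503,-.241,.18])
c=snap('scene')
cv2.imwrite('pics/s4.png',cv2.resize(c['frame'][100:290,180:400,::-1],(695,600),interpolation=cv2.INTER_CUBIC))
```

```text
t 13.58 pos [0.6061 0.1115 0.184 ] rot [1.7968e+02 1.2000e-01 1.1403e+02] F [ 0.   0.6 -0.4] gap 0.433 gf 25.2
shift units [-9.332 -7.924  0.109]
turn units [0.0035 0.0014 0.    ]
```

View pics/s4.png

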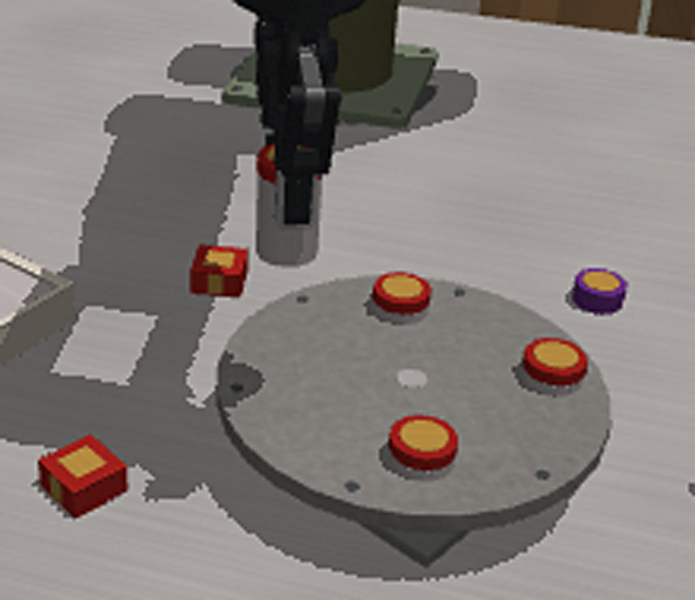

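The tin is held upright at (288,210) and is clear of the disc. The three flat tins are still standing. I'll carry it to the well.

jog_arm(commands="-0.1 -0.1 0 0 0 0 1;-0.25 -0.2 0 0 0 0 1;-0.4 -0.34 0 0 0 0 1;-0.45 -0.38 0 0 0 0 1;-0.45 -0.38 0 0 0 0 1;-0.45 -0.38 0 0 0 0 1;-0.45 -0.38 0 0 0 0 1;-0.45 -0.38 0 0 0 0 1;-0.45 -0.38 0 0 0 0 1;-0.45 -0.38 0 0 0 0 1;-0.45 -0.38 0 0 0 0 1;-0.45 -0.38 0 0 0 0 1")

```text
clock: 14.63
ee_pos: [0.55, -0.071, 0.1791]
ee_rot: [-179.9, -0.1, 114.0]
wrist_force: [0.5, 0.2, -0.1]
finger_gap: 0.436
gripper_force: 25.2
```

jog_arm(commands="-0.45 -0.38 0 0 0 0 1;-0.45 -0.38 0 0 0 0 1;-0.45 -0.38 0 0 0 0 1;-0.45 -0.38 0 0 0 0 1;-0.45 -0.38 0 0 0 0 1;-0.45 -0.38 0 0 0 0 1;-0.45 -0.38 0 0 0 0 1;-0.45 -0.38 0 0 0 0 1;-0.4 -0.34 0 0 0 0 1;-0.25 -0.2 0 0 0 0 1;-0.1 -0.1 0 0 0 0 1;0 0 0 0 0 0 1")

```text
clock: 15.63
ee_pos: [0.5031, -0.2345, 0.1798]
ee_rot: [-180.0, -0.1, 113.9]
wrist_force: [-0.4, 1.6, -0.8]
finger_gap: 0.433
gripper_force: 25.2
```

Run:
```python
from h import *
need([.503,-.241,.034])
```

```text
t 15.63 pos [ 0.5031 -0.2345  0.1798] rot [-1.7995e+02 -7.0000e-02  1.1393e+02] F [-0.4  1.6 -0.8] gap 0.433 gf 25.2
shift units [-0.203 -0.087  4.861]
turn units [-0.0005 -0.0008  0.    ]
```

jog_arm(commands="-0.1 -0.04 0.2 0 0 0 1;-0.1 -0.04 0.5 0 0 0 1;0 0 0.6 0 0 0 1;0 0 0.6 0 0 0 1;0 0 0.6 0 0 0 1;0 0 0.6 0 0 0 1;0 0 0.5 0 0 0 1;0 0 0.4 0 0 0 1;0 0 0.3 0 0 0 1;0 0 0.15 0 0 0 1;0 0 0 0 0 0 1;0 0 0 0 0 0 1")

```text
clock: 16.63
ee_pos: [0.5046, -0.2404, 0.0474]
ee_rot: [180.0, 0.0, 114.0]
wrist_force: [0.2, -0.8, -1.7]
finger_gap: 0.434
gripper_force: 25.2
```

Run:
```python
from h import *
need([.503,-.241,.0325])
c=snap('scene')
cv2.imwrite('pics/s5.png',cv2.resize(c['frame'][110:260,80:280,::-1],(800,600),interpolation=cv2.INTER_CUBIC))
```

```text
t 16.63 pos [ 0.5046 -0.2404  0.0474] rot [1.7998e+02 3.0000e-02 1.1404e+02] F [ 0.2 -0.8 -1.7] gap 0.434 gf 25.2
shift units [ 0.005 -0.058  0.497]
turn units [0.0003 0.0004 0.    ]
```

View pics/s5.png

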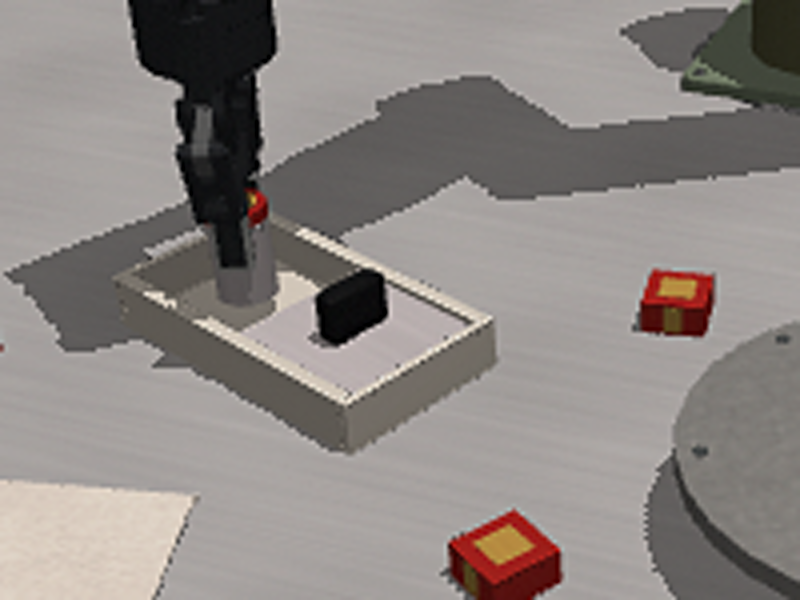

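The tin hangs inside the open well at (245,285), clear of the walls, with the gate at its far end. I'll lower it slowly to the floor.

jog_arm(commands="0 0 0.1 0 0 0 1;0 0 0.1 0 0 0 1;0 0 0.1 0 0 0 1;0 0 0.05 0 0 0 1;0 0 0.04 0 0 0 1;0 0 0 0 0 0 1;0 0 0 0 0 0 1")

```text
clock: 17.27
ee_pos: [0.5042, -0.2403, 0.0353]
ee_rot: [-180.0, -0.0, 114.0]
wrist_force: [0.5, -0.1, -1.0]
finger_gap: 0.442
gripper_force: 25.2
```

jog_arm(commands="0 0 0.03 0 0 0 1;0 0 0.02 0 0 0 1;0 0 0 0 0 0 1;0 0 0 0 0 0 1")

```text
clock: 17.6
ee_pos: [0.5042, -0.2403, 0.0338]
ee_rot: [-180.0, -0.0, 114.0]
wrist_force: [0.7, -0.2, -0.5]
finger_gap: 0.442
gripper_force: 25.2
```

jog_arm(commands="0 0 0.02 0 0 0 1;0 0 0.01 0 0 0 1;0 0 0 0 0 0 1;0 0 0 0 0 0 1")

```text
clock: 17.93
ee_pos: [0.5042, -0.2403, 0.033]
ee_rot: [-180.0, -0.0, 114.0]
wrist_force: [0.7, -0.2, -0.3]
finger_gap: 0.434
gripper_force: 25.2
```

jog_arm(commands="0 0 0.015 0 0 0 1;0 0 0.01 0 0 0 1;0 0 0 0 0 0 1;0 0 0 0 0 0 1")

```text
clock: 18.27
ee_pos: [0.5042, -0.2404, 0.0323]
ee_rot: [180.0, 0.0, 114.0]
wrist_force: [0.2, 1.0, 0.1]
finger_gap: 0.437
gripper_force: 25.2
```

jog_arm(commands="0 0 0.015 0 0 0 1;0 0 0.01 0 0 0 1;0 0 0 0 0 0 1;0 0 0 0 0 0 1")

```text
clock: 18.6
ee_pos: [0.5043, -0.2404, 0.0323]
ee_rot: [-180.0, 0.0, 114.0]
wrist_force: [-2.2, -0.2, 3.9]
finger_gap: 0.435
gripper_force: 25.7
```

The tin is on the floor (3.9 N, z stopped at 0.0323). I'll release slowly, then lift.

jog_arm(commands="0 0 -0.015 0 0 0 0.57;0 0 0 0 0 0 0.55;0 0 0 0 0 0 0.53;0 0 0 0 0 0 0.5;0 0 0 0 0 0 0.45;0 0 0 0 0 0 0.4;0 0 0 0 0 0 0.4;0 0 0 0 0 0 0.4;0 0 -0.1 0 0 0 0.4;0 0 -0.3 0 0 0 0.4;0 0 -0.5 0 0 0 0.35;0 0 -0.7 0 0 0 0.3")

```text
clock: 19.6
ee_pos: [0.503, -0.2395, 0.0795]
ee_rot: [-179.9, -0.2, 114.0]
wrist_force: [0.0, 0.4, -0.4]
finger_gap: 0.703
gripper_force: 0.0
```

jog_arm(commands="0 0 -0.7 0 0 0 0.3;0 0 -0.7 0 0 0 0.3;0 0 -0.7 0 0 0 0.3;0 0 -0.7 0 0 0 0.3;0 0 -0.5 0 0 0 0.3;0 0 -0.2 0 0 0 0.3;0 0 0 0 0 0 0.3;0 0 0 0 0 0 0.3")

```text
clock: 20.27
ee_pos: [0.5041, -0.2402, 0.185]
ee_rot: [180.0, 0.0, 114.0]
wrist_force: [-0.2, -0.8, 0.2]
finger_gap: 0.701
gripper_force: 0.0
```

Run:
```python
from h import *
need([.503,-.241,.0325])
c=snap('scene'); Q=cloud(c)
q=Q[(Q[...,2]>.06)&(Q[...,2]<.08)&(abs(Q[...,0]-.503)<.04)&(abs(Q[...,1]+.241)<.04)]; print(len(q),q.mean(0),np.median(q[:,2]))
cv2.imwrite('pics/s6.png',cv2.resize(c['frame'][110:290,80:380,::-1],(800,480),interpolation=cv2.INTER_CUBIC))
```

```text
t 20.27 pos [ 0.5041 -0.2402  0.185 ] rot [1.7999e+02 1.0000e-02 1.1403e+02] F [-0.2 -0.8  0.2] gap 0.701 gf 0.0
shift units [-0.008 -0.044  5.083]
turn units [0.0001 0.0001 0.    ]
133 [ 0.50786412 -0.23560613  0.06623809] 0.06702924813406713
```

View pics/s6.png

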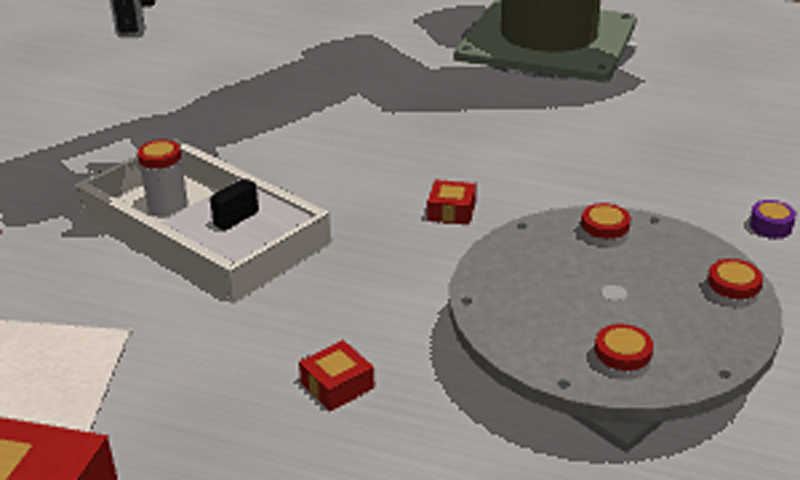

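The tall tin stands upright in the open well at (163,180), with its top at 0.067 as expected. The gate is at its stop, the flat tins and cartons are where they were, and the gripper is clear. I'll hand in.

```bash
python3 -c "
from station import bot
print(bot.hand_in())"
```

```text
the job is handed in; nothing more can be done
None
```

I handed in the job at about 20 s: the gate is at its end stop, the tall tin stands upright on the floor of the open well, and the flat tins are still on the turntable with both cartons where they were. No verdict came back.

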